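# Thread the upper caddy tier back onto its shower pole

### The job

Put the loose upper basket of the shower caddy back on its pole: pick it up by the blue handle, thread its white hub over the top of the pole and lower it squarely, without forcing it. Where it catches on the small orange lug, turn it gently about the pole under light downward pressure until the hub's notches drop over the lug and it sits fully home on the black ring, then let go and move away. Do not disturb the pump bottle or the things in the lower basket.

Things in the scene. Friction and masses are not known exactly. Their poses are not given: they have to be found in the camera images.
- tier: Loose upper tier, 0.32 to 0.50 kg. Origin: on the axis of the hub's bore, level with the underside of basket and hub teeth; z up along the bore, x away from the basket. Chrome wire basket from x = -32 to -148 mm, y = -60 to +60 mm, rim 28 mm high; white plastic hub round the z axis, blue handle. Its weight is centred 8 mm hubwards of the handle's middle, 16 mm up.
- hub_top (a point): Top of the tier's white hub, on the bore axis, 55 mm above the tier's origin. Bore 21.6 mm diameter, from z = 10 to 55 mm; hub 34 mm outside, with a 50 mm flange at z = 10 to 17 mm. Below the flange four straight teeth, 10 mm high, 17 to 25 mm out, 24 mm wide, at 45, 135.. degrees from the tier's +x, leave four 7 mm notches at 0, 90, 180 and 270 degrees.
- tier_grip (a point): Middle of the tier's blue handle bar: x = -80, y = 0, z = 58 mm in the tier's frame, axes as the tier's. The bar runs along x, 76 mm long, 14 mm wide, 24 mm tall (z 46 to 70 mm), on thin uprights at x = -45 and -115 mm; free space beside it and 42 mm below it to the basket floor.
- pole: Fixed vertical stainless pole, 20 mm diameter, with foot, lower basket and black stop ring. Origin on the pole axis at the bench surface; z up. The lower basket extends from x = -30 to -175 mm, y = -75 to +75 mm, rim 32 mm high. An upper tier pointing the same way as the lower basket never fits over the stop ring's lug: it is 15 to 75 degrees off.
- stop_face (a point): Top face of the 52 mm black stop ring, on the pole axis, 85 mm above the bench. One orange lug stands on it: 5 mm wide, 9 mm high, 18 to 26 mm from the axis; its direction varies and is not reported. A notch drops over it within about 4 degrees either way, facing any way. Fully home, the tier's origin is at this point; with teeth on the lug it is 9 mm higher, and let go there it stays up.
- pole_tip (a point): Top of the pole, on its axis, 225 mm above the bench. The last 14 mm taper from 20 mm diameter to 8 mm.
- pump_bottle: White pump bottle standing on the bench, 60 mm diameter, 170 mm tall; origin centre of its underside.
- pumice: Green pumice block, 75 x 42 x 30 mm, lying in the lower basket; origin centre of its underside.
- nail_file: Steel nail file, 120 mm long, lying in the lower basket; origin on its underside near the middle.
- brush: Grey silicone brush, 128 mm long, 28 mm high, lying in the lower basket; origin on its underside near the middle.
Not all that is in view belongs to the job. Leave any purple look-alike of the tier alone.

How it is judged:
By the outcome, as a careful person would: the job done as asked, in the order asked, and still so for the second after the job is handed in, with the robot touching nothing.
It also fails if it takes over 61 s, if anything falls off the work surface, if the arm or the gripper's body presses on something with over 40 N, if the wrist force passes 120 N, or if a joint passes its speed limit or range.

### The arm

A 7-joint arm with a two-finger parallel gripper is mounted at the origin on the work surface. World frame = base frame: x ahead of the robot, y to its left, z up, the work surface at z = 0. Lengths are in mm, angles in rad, forces in N, time in s.
With the tool pointing down it reaches from about 375 to 925 mm from the base axis. Payload 3.1 kg.
Tool frame: the origin (TCP) lies on the centre line of the jaws, within the pads' length; the fingertips stand 17 mm ahead of it and the grasp point (between the pads) lies 2 mm behind it; x points along the fingers, y is the direction in which the jaws open and shut, and the axes are right-handed (so a half turn about x gives the same grasp; the last joint's range is limited). The gripper opens to 85 mm and grips with 20 to 120 N. Pads are 22 mm wide; open, the fingers measure 114 mm over their backs; the gripper's body (76 mm by 85 mm) begins 54 mm behind the grasp point. The pads swing forward as they close: fully open they stand 13 mm farther back than shut.
Start: joints at [1.149, 0.383, 0.044, 1.598, -0.018, 1.161, -0.05], TCP at [206.831, -616.218, 248.269] pointing down, gripper open.
Joint ranges: [-2.61, 2.61], [-0.41, 2.15], [-1.48, 1.57], [0, 2.5], [-1.57, 4.71], [0.05, 1.97], [-2.85, 2.85]. Speed limits (rad/s): [2.79, 2.79, 3.14, 3.14, 3.14, 3.14, 3.14].

### API

Orientations are given as a unit quaternion [x, y, z, w].
In Python, from cell import arm, grab_frame, hand_in gives the robot as it stands.
- The arm moves only by the tool servo_tool, never from a script. Its arguments are lists of equal length, an entry for each row: "grip": the closure in counts, from 0 (fully open) to 255 (shut); "delta_pos": the shift along the tool's x, y, z in m, a list of three; "rotation": the turn, a rotation vector about the tool's x, y, z in degrees, a list of three. In form: {"grip": [grip, ...], "delta_pos": [[x, y, z], ...], "rotation": [[wx, wy, wz], ...]}. A call has 1 to 10 rows; each row is the pose to reach, as a shift and turn from the pose measured when the call began, along the tool's axes at that moment; what a row does not reach only later rows make up. A row lasts 1/10 s, in which the tool goes at most 50 mm and 8.59 degrees, less where a joint would pass 70% of its speed; a pose out of reach is approached as far as the arm can. A call with a gripper value outside its range is refused whole. The fingers move at their own pace and stop on an object; the grip force is fixed at half the most. Time passes only in rows, so rows that repeat a pose let the fingers close. It gives the time, the measured TCP pose, the force and the opening at its end, in the units of the state.
- arm.get_state(): the state, without advancing time (a new reading comes with each control period).
- grab_frame(name): name is "side" or "top"; returns a dict with "img" (400x640x3 uint8, blue, green, red), "fx", "fy", "cx", "cy" (pixels), "distortion" ([k1, k2, p1, p2, k3] as OpenCV has them; the pictures are not rectified), "R" (3x3) and "t" (3): a world point X has camera coordinates R X + t. Camera axes: x right, y down, z forward; pixel columns grow to the right and rows downward; lengths in mm; the calibration is good to about 2 mm. A picture is of the moment at which its call begins. There is no depth.
- hand_in(): hands the job in, once; it reports no verdict.
The state is a dict: "time_s": time; "joint_positions": joint angles; "qd": joint speeds; "effort": joint torques, N m; "ee_pos": TCP position; "tool_rot": TCP orientation; "ft_force": force on the tool from outside, world axes, zero at the start; "ft_torque": the same for the moment, N m; "finger_gap": opening from 0.0 (shut) to 1.0 (fully open).
Only numpy, scipy, OpenCV 4.12 (cv2) and the standard library are available. Lean on these libraries where they do the work, as an engineer would, in place of code of your own. Each camera call takes 0.05 s, during which the arm holds its last target.

## Working session

There is one attempt and no reset: what is moved stays moved. The work goes in short steps, Python scripts to look and compute and a tool call to move; the robot and the scene stay as the last step left them, time stands still between calls to the robot, and variables do not carry over. Pictures are saved under pics/ and viewed, and the job is handed in when it is done.

Besides the shell and the picture viewer there is one more tool, called after "Request:" by a JSON object that holds its "api" and its "payload". servo_tool: Moves the arm, as the interface text tells. Its arguments: {"type":"object","properties":{"grip":{"type":"array","items":{"type":"number"}},"delta_pos":{"type":"array","items":{"type":"array","items":{"type":"number"}}},"rotation":{"type":"array","items":{"type":"array","items":{"type":"number"}}}},"required":["grip","delta_pos","rotation"]}

```bash
ls; mkdir -p pics; cat > h.py <<'E'
import numpy as np, cv2
from cell import arm, grab_frame, hand_in
def get(name,fn=None):
    f=grab_frame(name)
    if fn: cv2.imwrite('pics/'+fn,f['img'])
    f['K']=np.array([[f['fx'],0,f['cx']],[0,f['fy'],f['cy']],[0,0,1.]]);f['D']=np.array(f['distortion'],float)
    f['R']=np.array(f['R'],float).reshape(3,3);f['t']=np.array(f['t'],float).reshape(3)
    return f
def ray(f,uv):
    p=cv2.undistortPoints(np.array(uv,float).reshape(1,1,2),f['K'],f['D'])[0,0]
    d=f['R'].T@np.array([p[0],p[1],1]);o=-f['R'].T@f['t'];return o,d/np.linalg.norm(d)
def onz(f,uv,z):
    o,d=ray(f,uv);return o+d*(z-o[2])/d[2]
def tri(f1,u1,f2,u2):
    o1,d1=ray(f1,u1);o2,d2=ray(f2,u2)
    s=np.linalg.lstsq(np.c_[d1,-d2],o2-o1,rcond=None)[0]
    a=o1+d1*s[0];b=o2+d2*s[1];return (a+b)/2,np.linalg.norm(a-b)
def proj(f,X):
    return cv2.projectPoints(np.array(X,float).reshape(-1,1,3),cv2.Rodrigues(f['R'])[0],f['t'],f['K'],f['D'])[0][:,0]
E
python3 - <<'E'
from h import *
for n in('side','top'):
    f=get(n,n+'0.png');print(n,-f['R'].T@f['t'],f['R'][2])
s=arm.get_state();print({k:np.round(v,3) for k,v in s.items()})
E
```

```text
pics
side [ 382.69619713 -656.94798356  921.01700971] [ 0.25245813  0.59357221 -0.76415766]
top [ 514.28874942  -77.80993058 1233.66904178] [ 0.11572045  0.00897342 -0.99324129]
{'time_s': np.float64(0.1), 'joint_positions': array([ 1.149,  0.384,  0.044,  1.599, -0.018,  1.161, -0.05 ]), 'qd': array([ 0.002, -0.004, -0.001, -0.002,  0.001, -0.001, -0.002]), 'effort': array([ 3.0000e-03, -4.3472e+01,  1.0290e+00, -2.5046e+01,  1.1000e-02,
        5.0000e-03, -0.0000e+00]), 'ee_pos': array([ 206.543, -615.439,  246.996]), 'tool_rot': array([-0.698, -0.115,  0.698, -0.113]), 'ft_force': array([ 0.335, -0.254, -0.108]), 'ft_torque': array([0.012, 0.054, 0.014]), 'finger_gap': np.float64(1.001)}
```

View pics/side0.png

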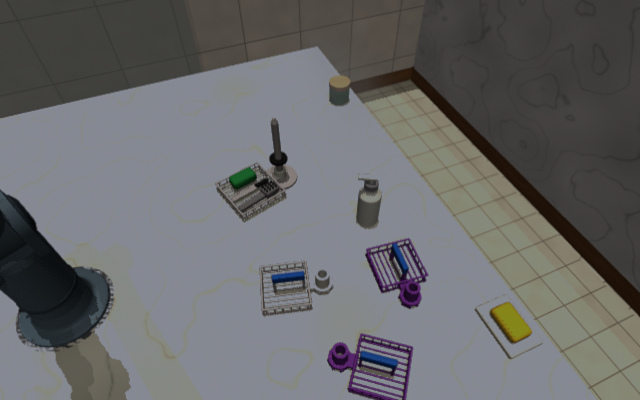

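View pics/top0.png

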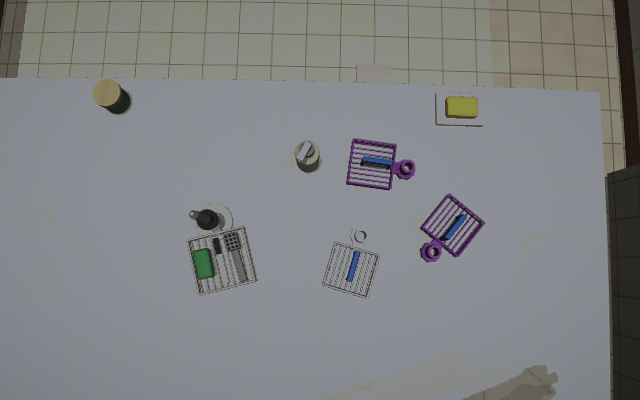

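Candidates: top (352,268) / side (286,287) has a white hub and chrome wire. Top (375,163) / side (397,265) and top (453,225) / side (381,368) are purple look-alikes. The white-and-chrome one fits the description; I'll confirm it in a crop.

```bash
python3 - <<'E'
import cv2,numpy as np
t=cv2.imread('pics/top0.png');s=cv2.imread('pics/side0.png')
a=cv2.resize(t[220:310,310:400],(400,400),interpolation=cv2.INTER_CUBIC)
b=cv2.resize(s[240:330,250:340],(400,400),interpolation=cv2.INTER_CUBIC)
cv2.imwrite('pics/c1.png',np.hstack([a,b]))
a=cv2.resize(t[195:305,180:270],(400,489),interpolation=cv2.INTER_CUBIC)
b=cv2.resize(s[110:220,215:305],(400,489),interpolation=cv2.INTER_CUBIC)
cv2.imwrite('pics/c2.png',np.hstack([a,b]))
E
```

```text
(no output)
```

View pics/c1.png

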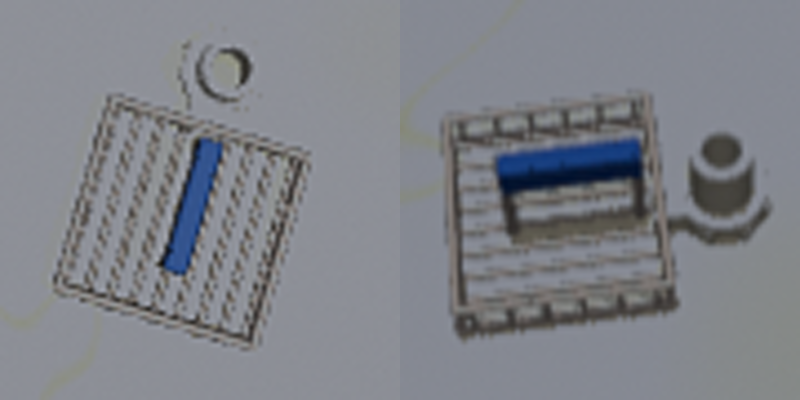

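View pics/c2.png

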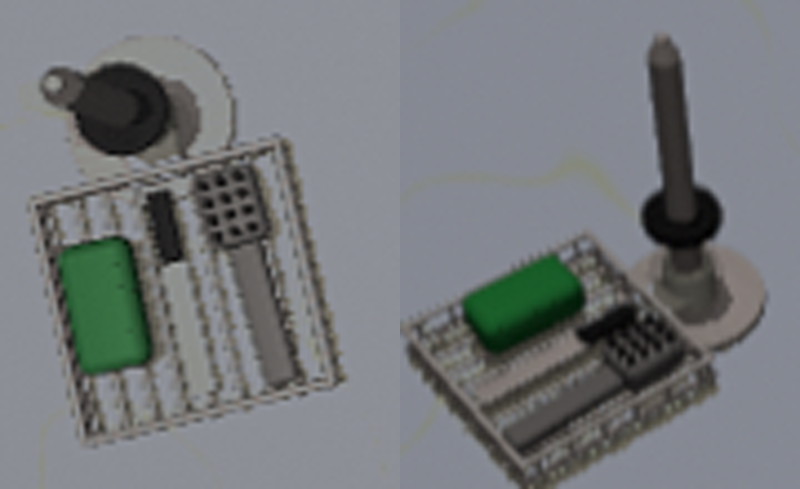

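The left crop confirms the chrome basket with white hub: handle near top (352,266) and hub near top (360,235). The lug isn't visible on the ring at top (207,219). Now I'll measure.

```bash
cat > m.py <<'E'
from h import *
fs=get('side','s1.png');ft=get('top','t1.png')
def blue(f,box):
    h=cv2.cvtColor(f['img'],cv2.COLOR_BGR2HSV);m=cv2.inRange(h,(100,120,40),(125,255,255))
    k=np.zeros_like(m);x0,y0,x1,y1=box;k[y0:y1,x0:x1]=m[y0:y1,x0:x1];return k
for f,b,n in((ft,(330,240,375,295),'top'),(fs,(260,260,310,300),'side')):
    m=blue(f,b);r=cv2.minAreaRect(cv2.findNonZero(m));bp=cv2.boxPoints(r)
    print(n,r,cv2.countNonZero(m))
    f['c']=np.array(r[0])
    if n=='top':
        o=bp[np.argsort(bp[:,1])];e1=o[:2].mean(0);e2=o[2:].mean(0)
        A=onz(f,e1,70);B=onz(f,e2,70);print('handle ends',A,B,np.linalg.norm(A-B),'yaw(hubward)',np.degrees(np.arctan2(*(A-B)[1::-1])), 'mid',(A+B)/2)
print('tri handle',tri(ft,ft['c'],fs,fs['c']))
# orange search
for f in(ft,fs):
    h=cv2.cvtColor(f['img'],cv2.COLOR_BGR2HSV);m=cv2.inRange(h,(5,130,90),(18,255,255))
    n,l,s,c=cv2.connectedComponentsWithStats(m);print([(s[i],c[i]) for i in range(1,n)])
# pole tip
for a in((185.5+1,214.5),(187,213.5)):
  print('tip',tri(ft,a,fs,(215+662/400*90/ 1-400*90/400,110+38*110/489)))
for uv in ((193.2,213.9),):
  print(onz(ft,uv,225))
print('ring',onz(ft,(180+122*.225,195+109*.225),85),onz(fs,(215+280*.225,110+215*.225),85))
print('hubtop',onz(ft,(310+222*.225,220+73*.225),55),onz(fs,(250+320*.225,240+151*.225),55))
# lower basket rim corners top (z=32)
for c in((35,203),(287,143),(345,380),(88,440)):
  print('lb',onz(ft,(180+c[0]*.225,195+c[1]*.225),32))
for c in((110,98),(308,157),(255,345),(58,288)):
  print('tb',onz(ft,(310+c[0]*.225,220+c[1]*.225),28))
E
python3 m.py
```

```text
top ((352.9999694824219, 266.0), (5.49442195892334, 30.494041442871094), 15.945395469665527) 171
handle ends [ 537.89562005 -174.59102151   70.        ] [ 466.29605296 -155.58678279   70.        ] 74.07873580017693 yaw(hubward) -14.864920452699065 mid [ 502.0958365  -165.08890215   70.        ]
side ((287.6820373535156, 276.8197326660156), (8.505680084228516, 31.665721893310547), 82.14668273925781) 257
tri handle (array([ 502.61720012, -165.93012273,   60.54753516]), np.float64(1.4791517340977547))
[]
[]
tip (array([608.00274267, 208.74372812, 212.970829  ]), np.float64(8.028426699140232))
tip (array([609.0248715 , 207.94569076, 213.39268326]), np.float64(5.643437902310715))
[604.75073583 191.81484252 225.        ]
ring [604.50331766 193.29219586  85.        ] [606.27525096 190.90198541  85.        ]
hubtop [ 575.31594503 -182.01746609   55.        ] [ 580.81183748 -187.45738291   55.        ]
lb [553.21788565 253.27210307  32.        ]
lb [591.84496948 109.63081483  32.        ]
lb [458.54307025  70.93514263  32.        ]
lb [420.13420213 215.66800478  32.        ]
tb [ 560.71058403 -120.68427312   28.        ]
tb [ 530.16199513 -234.31122582   28.        ]
tb [ 423.52542924 -205.92085041   28.        ]
tb [452.46940115 -93.8091197   28.        ]
```

```bash
cat >> h.py <<'E'
from scipy.spatial.transform import Rotation as Ro
def move_to(target,Rt=None,show=True):
    s=arm.get_state();p=np.array(s['ee_pos']);R=Ro.from_quat(s['tool_rot'])
    d=R.inv().apply(np.array(target)-p)/1000
    print('t',s['time_s'],'pos',np.round(p,1),'gap',round(float(s['finger_gap']),3),'F',np.round(s['ft_force'],1),'T',np.round(s['ft_torque'],2),'q7',round(s['joint_positions'][6],2))
    print('toolaxes',np.round(R.as_matrix().T,3).tolist())
    print('delta tool m',np.round(d,4))
    if Rt is not None: print('rotvec deg',np.round(np.degrees((R.inv()*Rt).as_rotvec()),2))
def down(yaw):
    # tool x down, tool y perpendicular to handle; yaw deg = tier yaw ; y axis at yaw+90 or -90 (nearer)
    s=arm.get_state();R=Ro.from_quat(s['tool_rot']);best=None
    for sg in(1,-1):
        a=np.radians(yaw+90*sg);y=np.array([np.cos(a),np.sin(a),0]);x=np.array([0,0,-1.]);z=np.cross(x,y)
        Q=Ro.from_matrix(np.c_[x,y,z]);m=(R.inv()*Q).magnitude()
        if best is None or m<best[0]:best=(m,Q)
    return best[1]
E
python3 - <<'E'
from h import *
y=np.radians(-14.8);hub=np.array([579,-186.]);g=hub-72*np.array([np.cos(y),np.sin(y)])
print('grasp',g)
move_to([*g,130],down(-14.8))
t=cv2.imread('pics/t1.png');s=cv2.imread('pics/s1.png')
f={};
a=cv2.resize(t[200:240,185:230],(400,356),interpolation=cv2.INTER_NEAREST)
b=cv2.resize(s[140:180,255:300],(400,356),interpolation=cv2.INTER_NEAREST)
o=np.hstack([a,b]);h=cv2.cvtColor(o,cv2.COLOR_BGR2HSV);h[...,1]=np.clip(h[...,1]*2.5,0,255);h[...,2]=np.clip(h[...,2]*1.8,0,255)
cv2.imwrite('pics/c3.png',cv2.cvtColor(h,cv2.COLOR_HSV2BGR))
E
```

```text
grasp [ 509.38871602 -167.60790543]
t 0.2 pos [ 206.6 -615.7  247.4] gap 0.999 F [ 1.3  0.3 -0.1] T [ 0.01 -0.01 -0.  ] q7 -0.05
toolaxes [[-0.001, 0.002, -1.0], [0.318, -0.948, -0.002], [-0.948, -0.318, 0.0]]
delta tool m [ 0.1179 -0.3282 -0.4296]
rotvec deg [3.335e+01 3.000e-02 9.000e-02]
```

View pics/c3.png

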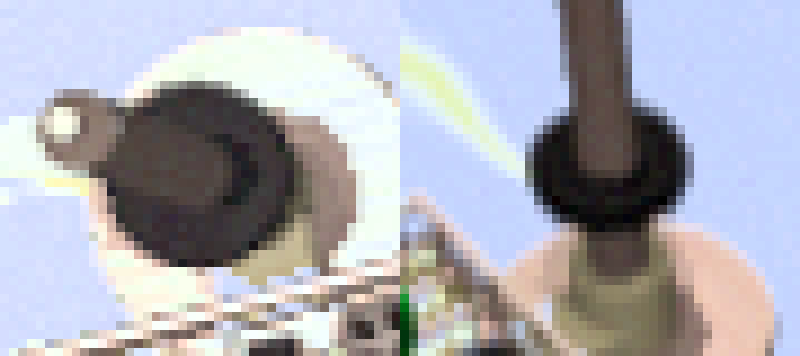

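The ring at top (207,219) and side (280,158) shows no lug, so it must be hidden behind the pole in both views. That puts its bearing at about 74 ± 25°, and a tier yaw near −16° should suit. I'll approach the handle now.

Request:
{"api": "servo_tool", "payload": {"grip": [0,0,0,0,0,0,0,0,0,0], "delta_pos": [[0,-0.01,-0.013],[0,-0.03,-0.039],[0,-0.055,-0.072],[0,-0.083,-0.108],[0,-0.11,-0.144],[0,-0.138,-0.18],[0,-0.165,-0.216],[0,-0.193,-0.252],[0,-0.22,-0.288],[0,-0.245,-0.32]], "rotation": [[1,0,0],[4,0,0],[8,0,0],[12,0,0],[16,0,0],[20,0,0],[24,0,0],[28,0,0],[31,0,0],[33.4,0,0]]}}

```text
time_s: 1.2
ee_pos: [433.1, -279.3, 247.8]
tool_rot: [-0.701, 0.091, 0.701, 0.092]
ft_force: [0.6, -0.0, -0.1]
finger_gap: 1.004
```

```bash
python3 - <<'E'
from h import *
move_to([509.4,-167.6,130],down(-14.8))
E
```

```text
t 1.2 pos [ 433.1 -279.3  247.8] gap 1.004 F [ 0.6 -0.  -0.1] T [ 0.   -0.04 -0.01] q7 -1.36
toolaxes [[-0.0, 0.002, -1.0], [-0.257, -0.966, -0.002], [-0.966, 0.257, 0.001]]
delta tool m [ 0.118  -0.1273 -0.0451]
rotvec deg [-0.08  0.04  0.09]
```

Request:
{"api": "servo_tool", "payload": {"grip": [0,0,0,0,0,0], "delta_pos": [[0.01,-0.03,-0.01],[0.03,-0.07,-0.024],[0.06,-0.105,-0.037],[0.09,-0.125,-0.044],[0.118,-0.1275,-0.045],[0.118,-0.1275,-0.045]], "rotation": [[0,0,0],[0,0,0],[0,0,0],[0,0,0],[0,0,0],[0,0,0]]}}

```text
time_s: 1.8
ee_pos: [506.0, -164.9, 125.8]
tool_rot: [-0.698, 0.089, 0.705, 0.092]
ft_force: [-1.0, -0.5, -0.6]
finger_gap: 1.0
```

```bash
python3 - <<'E'
from h import *
move_to([509.4,-167.6,56],down(-14.8))
f=get('top','t2.png');g=get('side','s2.png')
a=cv2.resize(f['img'][205:305,300:400],(400,400));b=cv2.resize(g['img'][210:310,240:340],(400,400))
cv2.imwrite('pics/c4.png',np.hstack([a,b]))
E
```

```text
t 1.8 pos [ 506.  -164.9  125.8] gap 1.0 F [-1.  -0.5 -0.6] T [-0.02  0.06 -0.02] q7 -1.67
toolaxes [[-0.009, 0.005, -1.0], [-0.254, -0.967, -0.002], [-0.967, 0.254, 0.01]]
delta tool m [ 0.0697  0.0019 -0.0047]
rotvec deg [0.09 0.59 0.14]
```

View pics/c4.png

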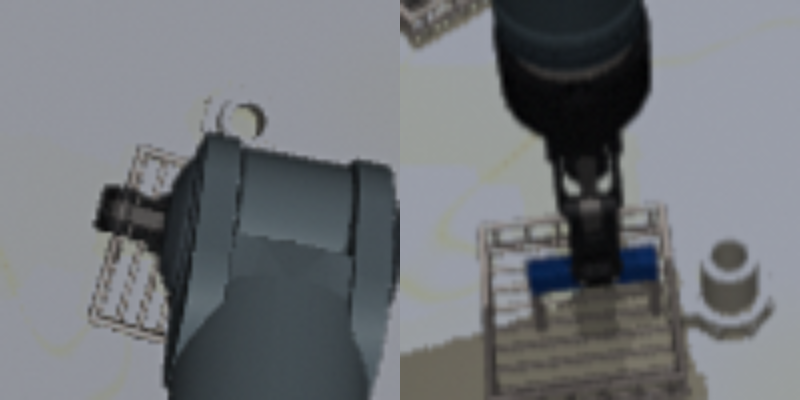

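The jaws stand over the blue handle, side crop (590,265), so I'm lowering to grip.

Request:
{"api": "servo_tool", "payload": {"grip": [0,0,0,0,0,0,0], "delta_pos": [[0,0.0019,-0.0047],[0.015,0.0019,-0.0047],[0.035,0.0019,-0.0047],[0.055,0.0019,-0.0047],[0.065,0.0019,-0.0047],[0.07,0.0019,-0.0047],[0.07,0.0019,-0.0047]], "rotation": [[0,0.3,0],[0,0.6,0],[0,0.6,0],[0,0.6,0],[0,0.6,0],[0,0.6,0],[0,0.6,0]]}}

```text
time_s: 2.6
ee_pos: [512.9, -171.5, 60.2]
tool_rot: [0.704, -0.092, -0.698, -0.092]
ft_force: [-0.9, -0.2, -0.4]
finger_gap: 1.001
```

```bash
python3 - <<'E'
from h import *
move_to([509.4,-167.6,56],down(-14.8))
E
```

```text
t 2.6 pos [ 512.9 -171.5   60.2] gap 1.001 F [-0.9 -0.2 -0.4] T [-0.02 -0.03 -0.02] q7 -1.7
toolaxes [[0.009, -0.001, -1.0], [-0.258, -0.966, -0.001], [-0.966, 0.258, -0.009]]
delta tool m [ 0.0042 -0.0028  0.0045]
rotvec deg [-0.17 -0.52  0.06]
```

Request:
{"api": "servo_tool", "payload": {"grip": [0,0,0,0], "delta_pos": [[0.004,-0.0028,0.0045],[0.004,-0.0028,0.0045],[0.004,-0.0028,0.0045],[0.004,-0.0028,0.0045]], "rotation": [[0,-0.5,0],[0,-0.5,0],[0,-0.5,0],[0,-0.5,0]]}}

```text
time_s: 3.0
ee_pos: [509.7, -167.6, 56.6]
tool_rot: [0.702, -0.092, -0.701, -0.092]
ft_force: [-0.3, -0.4, 0.2]
finger_gap: 0.997
```

```bash
python3 - <<'E'
from h import *
move_to([509.4,-167.6,56],down(-14.8))
E
```

```text
t 3.0 pos [ 509.7 -167.6   56.6] gap 0.997 F [-0.3 -0.4  0.2] T [-0.    0.   -0.04] q7 -1.7
toolaxes [[0.001, 0.001, -1.0], [-0.258, -0.966, -0.001], [-0.966, 0.258, -0.001]]
delta tool m [0.0006 0.     0.0003]
rotvec deg [-0.16 -0.06  0.05]
```

Settled. Now closing.

Request:
{"api": "servo_tool", "payload": {"grip": [120,200,255,255,255,255,255,255], "delta_pos": [[0,0,0],[0,0,0],[0,0,0],[0,0,0],[0,0,0],[0,0,0],[0,0,0],[0,0,0]], "rotation": [[0,0,0],[0,0,0],[0,0,0],[0,0,0],[0,0,0],[0,0,0],[0,0,0],[0,0,0]]}}

```text
time_s: 3.8
ee_pos: [509.9, -167.7, 56.7]
tool_rot: [0.702, -0.092, -0.7, -0.092]
ft_force: [1.0, -0.0, 0.3]
finger_gap: 0.153
```

```bash
python3 - <<'E'
from h import *
move_to([509.4,-167.6,56],down(-14.8))
E
```

```text
t 3.8 pos [ 509.9 -167.7   56.7] gap 0.153 F [ 1.  -0.   0.3] T [-0.1   0.03 -0.02] q7 -1.7
toolaxes [[0.002, 0.0, -1.0], [-0.258, -0.966, -0.001], [-0.966, 0.258, -0.002]]
delta tool m [0.0007 0.     0.0006]
rotvec deg [-0.16 -0.09  0.05]
```

Request:
{"api": "servo_tool", "payload": {"grip": [255,255,255,255,255,255,255,255,255,255], "delta_pos": [[-0.005,0,0],[-0.02,0,0],[-0.05,0,0],[-0.085,0,0],[-0.125,0,0],[-0.165,0,0],[-0.205,0,0],[-0.235,0,0],[-0.25,0,0],[-0.25,0,0]], "rotation": [[0,0,0],[0,0,0],[0,0,0],[0,0,0],[0,0,0],[0,0,0],[0,0,0],[0,0,0],[0,0,0],[0,0,0]]}}

```text
time_s: 4.8
ee_pos: [510.6, -168.0, 309.6]
tool_rot: [0.704, -0.092, -0.699, -0.092]
ft_force: [-0.5, 0.3, -3.0]
finger_gap: 0.155
```

```bash
python3 - <<'E'
from h import *
y=np.radians(-16);hub=np.array([604.9,192.]);g=hub-72*np.array([np.cos(y),np.sin(y)])
print(g)
move_to([*g,310],down(-16))
f=get('top','t3.png');g=get('side','s3.png')
a=cv2.resize(f['img'][165:345,260:440],(400,400));b=cv2.resize(g['img'][100:280,200:380],(400,400))
cv2.imwrite('pics/c5.png',np.hstack([a,b]))
E
```

```text
[535.68915789 211.84588962]
t 4.8 pos [ 510.6 -168.   309.6] gap 0.155 F [-0.5  0.3 -3. ] T [-0.01 -0.   -0.05] q7 -1.62
toolaxes [[0.007, -0.001, -1.0], [-0.258, -0.966, -0.001], [-0.966, 0.258, -0.007]]
delta tool m [-0.0007 -0.3734  0.0738]
rotvec deg [ 1.05 -0.4   0.04]
```

View pics/c5.png

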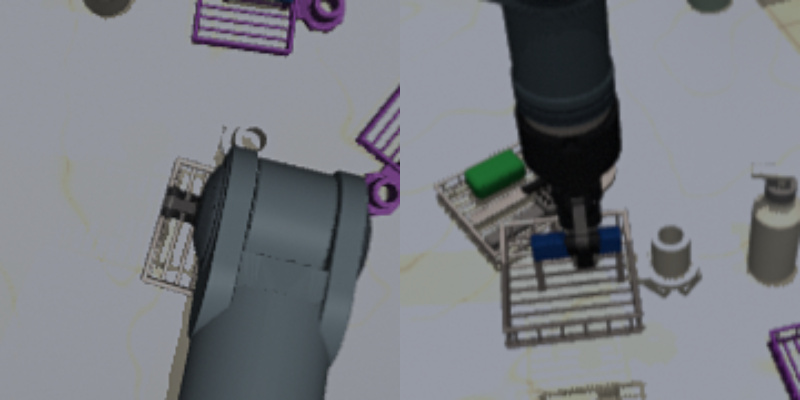

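Held level in both views, hub at side crop (670,248). Carrying it towards the pole.

Request:
{"api": "servo_tool", "payload": {"grip": [255,255,255,255,255,255,255,255,255,255], "delta_pos": [[0,-0.01,0.002],[0,-0.035,0.007],[0,-0.075,0.015],[0,-0.12,0.024],[0,-0.165,0.033],[0,-0.21,0.042],[0,-0.255,0.05],[0,-0.3,0.059],[0,-0.335,0.066],[0,-0.36,0.071]], "rotation": [[0,-0.2,0],[0,-0.4,0],[0.2,-0.4,0],[0.4,-0.4,0],[0.6,-0.4,0],[0.8,-0.4,0],[1,-0.4,0],[1,-0.4,0],[1,-0.4,0],[1,-0.4,0]]}}

```text
time_s: 5.9
ee_pos: [530.0, 203.2, 303.2]
tool_rot: [-0.696, 0.095, 0.705, 0.097]
ft_force: [0.0, -0.8, -2.4]
finger_gap: 0.156
```

```bash
python3 - <<'E'
from h import *
move_to([535.7,211.8,310],down(-16))
E
```

```text
t 5.9 pos [530.  203.2 303.2] gap 0.156 F [ 0.  -0.8 -2.4] T [-0.02 -0.03 -0.01] q7 -2.37
toolaxes [[-0.013, 0.004, -1.0], [-0.27, -0.963, -0.001], [-0.963, 0.27, 0.013]]
delta tool m [-0.0068 -0.0098 -0.0031]
rotvec deg [0.36 0.76 0.03]
```

Request:
{"api": "servo_tool", "payload": {"grip": [255,255,255,255,255], "delta_pos": [[-0.0068,-0.0098,-0.0031],[-0.0068,-0.0098,-0.0031],[-0.0068,-0.0098,-0.0031],[-0.0068,-0.0098,-0.0031],[-0.0068,-0.0098,-0.0031]], "rotation": [[0.2,0.5,0],[0.36,0.76,0],[0.36,0.76,0],[0.36,0.76,0],[0.36,0.76,0]]}}

```text
time_s: 6.4
ee_pos: [536.1, 209.3, 309.7]
tool_rot: [-0.7, 0.1, 0.7, 0.099]
ft_force: [-0.4, 0.8, -3.1]
finger_gap: 0.155
```

```bash
python3 - <<'E'
from h import *
move_to([535.7,211.8,310],down(-16))
f=get('top','t4.png');g=get('side','s4.png')
# predicted hub top
print(proj(f,[[604.9,192,310],[604.9,192,225]]),proj(g,[[604.9,192,310],[604.9,192,225]]))
a=cv2.resize(f['img'][170:250,140:220],(400,400),interpolation=cv2.INTER_CUBIC);b=cv2.resize(g['img'][60:140,230:310],(400,400),interpolation=cv2.INTER_CUBIC)
cv2.imwrite('pics/c6.png',np.hstack([a,b]))
E
```

```text
t 6.4 pos [536.1 209.3 309.7] gap 0.155 F [-0.4  0.8 -3.1] T [-0.04  0.02 -0.09] q7 -2.4
toolaxes [[-0.0, -0.001, -1.0], [-0.279, -0.96, 0.001], [-0.96, 0.279, 0.0]]
delta tool m [-0.0003 -0.0023  0.0011]
rotvec deg [-0.21  0.01 -0.05]
[[181.96104165 209.65666585]
 [193.11886703 213.82854396]] [[269.79412944  91.39395525]
 [272.95025943 119.11253071]]
```

View pics/c6.png

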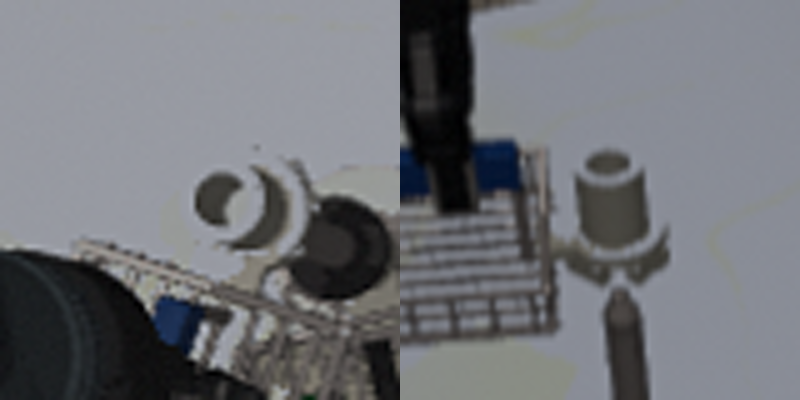

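```bash
python3 - <<'E'
import cv2,numpy as np
t=cv2.imread('pics/t4.png');s=cv2.imread('pics/s4.png')
a=cv2.resize(t[195:235,170:210],(400,400),interpolation=cv2.INTER_CUBIC);b=cv2.resize(s[85:125,255:295],(400,400),interpolation=cv2.INTER_CUBIC)
o=np.hstack([a,b]);o=cv2.convertScaleAbs(o,alpha=1.6,beta=-40)
for i in range(0,800,50):
  cv2.line(o,(i,0),(i,6),(0,0,255),1)
for i in range(0,400,50): cv2.line(o,(0,i),(6,i),(0,0,255),1);cv2.line(o,(400,i),(406,i),(0,0,255),1)
cv2.imwrite('pics/c7.png',o)
E
```

```text
(no output)
```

View pics/c7.png

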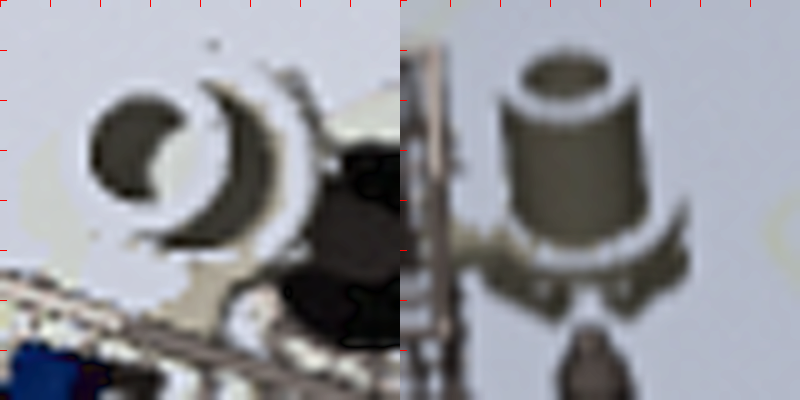

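```bash
python3 - <<'E'
from h import *
f=get('top');g=get('side')
ht=(184.25,209.55);hs=(271.15,92.15);pt=(191.9,213.3);ps=(273.5,118.0)
print('hub',tri(f,ht,g,hs),onz(f,ht,308),onz(g,hs,308))
print('tip',tri(f,pt,g,ps),onz(f,pt,225),onz(g,ps,225))
move_to([535.7,211.8,310],down(-16))
E
```

```text
hub (array([605.94970684, 187.08637427, 310.59723131]), np.float64(1.5821327612596925)) [605.43529786 188.0143387  308.        ] [607.67884718 190.51840466 308.        ]
tip (array([606.52922141, 194.17496149, 226.39720919]), np.float64(1.4167709429629127)) [605.96654256 194.71521396 225.        ] [607.67454279 195.7404533  225.        ]
t 6.6 pos [535.9 210.9 310.1] gap 0.152 F [ 0.6  0.5 -2.7] T [0.04 0.04 0.  ] q7 -2.4
toolaxes [[0.0, 0.0, -1.0], [-0.277, -0.961, -0.0], [-0.961, 0.277, -0.0]]
delta tool m [ 0.0001 -0.0008  0.0004]
rotvec deg [-0.08 -0.01  0.01]
```

Request:
{"api": "servo_tool", "payload": {"grip": [255,255,255,255,255], "delta_pos": [[0.005,-0.003,0.001],[0.012,-0.0045,0.001],[0.016,-0.0045,0.001],[0.016,-0.0045,0.001],[0.016,-0.0045,0.001]], "rotation": [[0,0,0],[0,0,0],[0,0,0],[0,0,0],[0,0,0]]}}

```text
time_s: 7.1
ee_pos: [536.0, 215.5, 293.6]
tool_rot: [-0.7, 0.099, 0.7, 0.099]
ft_force: [0.1, 0.1, -3.9]
finger_gap: 0.152
```

```bash
python3 - <<'E'
from h import *
move_to([536.1,215.5,294],down(-16))
f=get('top','t5.png');g=get('side','s5.png')
t=f['img'];s=g['img']
a=cv2.resize(t[195:235,170:210],(400,400),interpolation=cv2.INTER_CUBIC);b=cv2.resize(s[85:125,255:295],(400,400),interpolation=cv2.INTER_CUBIC)
o=np.hstack([a,b]);o=cv2.convertScaleAbs(o,alpha=1.6,beta=-40)
cv2.imwrite('pics/c8.png',o)
E
```

```text
t 7.1 pos [536.  215.5 293.6] gap 0.152 F [ 0.1  0.1 -3.9] T [ 0.01 -0.03 -0.01] q7 -2.41
toolaxes [[-0.0, -0.0, -1.0], [-0.277, -0.961, 0.0], [-0.961, 0.277, 0.0]]
delta tool m [-0.0004 -0.0001 -0.0001]
rotvec deg [-0.07  0.03 -0.01]
```

View pics/c8.png

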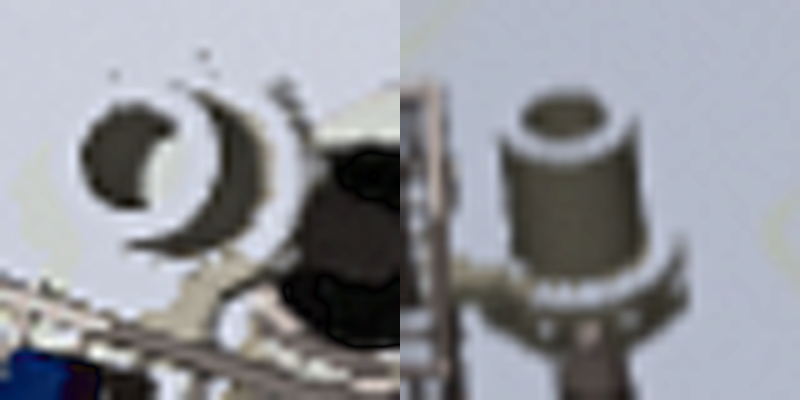

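```bash
python3 - <<'E'
from h import *
f=get('top');g=get('side')
ht=(182.95,210.15);hs=(255+16.4-.45,85+11.6-.45);pt=(191.9,213.3);ps=(273.5,118.0)
print('hub',onz(f,ht,291.5),onz(g,hs,291.5),tri(f,ht,g,hs))
print('tip',onz(f,pt,225),onz(g,ps,225))
E
```

```text
hub [605.773502   195.32855034 291.5       ] [607.9483773  197.69470688 291.5       ] (array([606.28288627, 194.41693857, 294.02999795]), np.float64(1.551008292097109))
tip [605.96654256 194.71521396 225.        ] [607.67454279 195.7404533  225.        ]
```

Request:
{"api": "servo_tool", "payload": {"grip": [255,255,255,255,255,255,255,255], "delta_pos": [[0,0.0012,0],[0.005,0.0012,0],[0.01,0.0012,0],[0.015,0.0012,0],[0.02,0.0012,0],[0.024,0.0012,0],[0.028,0.0012,0],[0.028,0.0012,0]], "rotation": [[0,0,0],[0,0,0],[0,0,0],[0,0,0],[0,0,0],[0,0,0],[0,0,0],[0,0,0]]}}

```text
time_s: 8.1
ee_pos: [535.6, 214.2, 265.5]
tool_rot: [-0.7, 0.099, 0.7, 0.099]
ft_force: [-0.5, -0.6, -3.3]
finger_gap: 0.148
```

```bash
python3 - <<'E'
from h import *
move_to([536.1,214.3,265],down(-16))
f=get('top','t6.png');g=get('side','s6.png')
t=f['img'];s=g['img']
a=cv2.resize(t[195:235,170:210],(400,400),interpolation=cv2.INTER_CUBIC);b=cv2.resize(s[90:130,255:295],(400,400),interpolation=cv2.INTER_CUBIC)
o=np.hstack([a,b]);o=cv2.convertScaleAbs(o,alpha=1.6,beta=-40)
cv2.imwrite('pics/c9.png',o)
E
```

```text
t 8.1 pos [535.6 214.2 265.5] gap 0.148 F [-0.5 -0.6 -3.3] T [-0.07 -0.    0.03] q7 -2.42
toolaxes [[-0.001, -0.0, -1.0], [-0.277, -0.961, 0.0], [-0.961, 0.277, 0.001]]
delta tool m [ 0.0005 -0.0002 -0.0004]
rotvec deg [-0.08  0.04 -0.02]
```

View pics/c9.png

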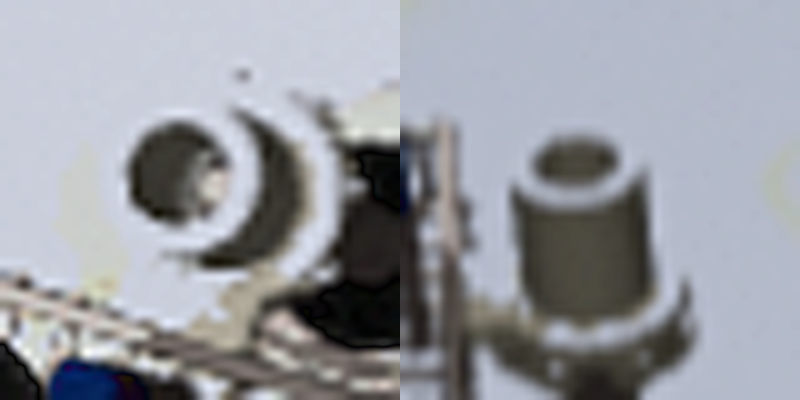

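The pole tip shows inside the bore at top crop (212,185) and there is no contact force, so I'm lowering gently.

Request:
{"api": "servo_tool", "payload": {"grip": [255,255,255,255,255,255], "delta_pos": [[0.003,0,0],[0.006,0,0],[0.009,0,0],[0.012,0,0],[0.015,0,0],[0.015,0,0]], "rotation": [[0,0,0],[0,0,0],[0,0,0],[0,0,0],[0,0,0],[0,0,0]]}}

```text
time_s: 8.8
ee_pos: [536.1, 214.8, 250.9]
tool_rot: [0.7, -0.098, -0.7, -0.099]
ft_force: [-0.3, 1.8, -3.1]
finger_gap: 0.159
```

```bash
python3 - <<'E'
from h import *
move_to([536.1,214.3,250],down(-16))
f=get('top','t7.png');g=get('side','s7.png')
t=f['img'];s=g['img']
a=cv2.resize(t[195:235,170:210],(400,400),interpolation=cv2.INTER_CUBIC);b=cv2.resize(s[95:135,255:295],(400,400),interpolation=cv2.INTER_CUBIC)
o=np.hstack([a,b]);o=cv2.convertScaleAbs(o,alpha=1.6,beta=-40)
cv2.imwrite('pics/c10.png',o)
E
```

```text
t 8.8 pos [536.1 214.8 250.9] gap 0.159 F [-0.3  1.8 -3.1] T [ 0.3  -0.09  0.12] q7 -2.43
toolaxes [[0.001, 0.001, -1.0], [-0.276, -0.961, -0.001], [-0.961, 0.276, -0.0]]
delta tool m [ 0.0009  0.0005 -0.0002]
rotvec deg [-0.05 -0.03  0.07]
```

View pics/c10.png

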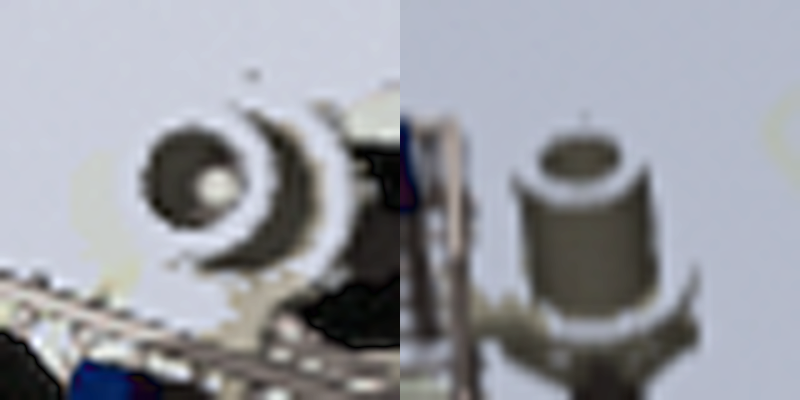

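Threaded onto the taper. The light +y push (1.8 N) tells me to shift about 0.8 mm in +y.

Request:
{"api": "servo_tool", "payload": {"grip": [255,255,255,255,255,255], "delta_pos": [[0,-0.0008,0],[0.002,-0.0008,0],[0.004,-0.0008,0],[0.007,-0.0008,0],[0.01,-0.0008,0],[0.01,-0.0008,0]], "rotation": [[0,0,0],[0,0,0],[0,0,0],[0,0,0],[0,0,0],[0,0,0]]}}

```text
time_s: 9.5
ee_pos: [535.9, 215.3, 240.3]
tool_rot: [-0.7, 0.099, 0.7, 0.099]
ft_force: [-0.7, -0.2, -3.7]
finger_gap: 0.153
```

```bash
python3 - <<'E'
from h import *
move_to([536.1,215.6,240],down(-16))
E
```

```text
t 9.5 pos [535.9 215.3 240.3] gap 0.153 F [-0.7 -0.2 -3.7] T [-0.04  0.03  0.02] q7 -2.43
toolaxes [[-0.001, 0.0, -1.0], [-0.277, -0.961, -0.0], [-0.961, 0.277, 0.001]]
delta tool m [ 0.0003 -0.0004 -0.0001]
rotvec deg [-0.07  0.04  0.02]
```

Request:
{"api": "servo_tool", "payload": {"grip": [255,255,255,255,255,255,255,255,255], "delta_pos": [[0.005,0,0],[0.01,0,0],[0.016,0,0],[0.022,0,0],[0.028,0,0],[0.034,0,0],[0.04,0,0],[0.04,0,0],[0.04,0,0]], "rotation": [[0,0,0],[0,0,0],[0,0,0],[0,0,0],[0,0,0],[0,0,0],[0,0,0],[0,0,0],[0,0,0]]}}

```text
time_s: 10.4
ee_pos: [535.8, 215.4, 200.2]
tool_rot: [-0.7, 0.099, 0.701, 0.099]
ft_force: [0.2, -0.6, -3.6]
finger_gap: 0.15
```

```bash
python3 - <<'E'
from h import *
move_to([535.9,215.3,160],down(-16))
E
```

```text
t 10.4 pos [535.8 215.4 200.2] gap 0.15 F [ 0.2 -0.6 -3.6] T [ 0.03 -0.    0.01] q7 -2.46
toolaxes [[-0.001, 0.0, -1.0], [-0.277, -0.961, -0.0], [-0.961, 0.277, 0.001]]
delta tool m [ 0.0402  0.     -0.0002]
rotvec deg [-0.06  0.07  0.01]
```

Request:
{"api": "servo_tool", "payload": {"grip": [255,255,255,255,255,255,255,255,255], "delta_pos": [[0.005,0,0],[0.01,0,0],[0.016,0,0],[0.022,0,0],[0.028,0,0],[0.034,0,0],[0.039,0,0],[0.04,0,0],[0.04,0,0]], "rotation": [[0,0,0],[0,0,0],[0,0,0],[0,0,0],[0,0,0],[0,0,0],[0,0,0],[0,0,0],[0,0,0]]}}

```text
time_s: 11.3
ee_pos: [535.7, 215.4, 159.9]
tool_rot: [-0.7, 0.099, 0.701, 0.099]
ft_force: [1.1, 0.4, -4.1]
finger_gap: 0.149
```

```bash
python3 - <<'E'
from h import *
move_to([535.9,215.3,151],down(-16))
f=get('top','t8.png');g=get('side','s8.png')
t=f['img'];s=g['img']
a=cv2.resize(t[185:285,160:260],(400,400),interpolation=cv2.INTER_CUBIC);b=cv2.resize(s[110:210,210:310],(400,400),interpolation=cv2.INTER_CUBIC)
o=np.hstack([a,b]);o=cv2.convertScaleAbs(o,alpha=1.6,beta=-40)
cv2.imwrite('pics/c11.png',o)
E
```

```text
t 11.3 pos [535.7 215.4 159.9] gap 0.149 F [ 1.1  0.4 -4.1] T [ 0.1  -0.09  0.03] q7 -2.48
toolaxes [[-0.001, 0.0, -1.0], [-0.277, -0.961, -0.0], [-0.961, 0.277, 0.001]]
delta tool m [ 0.0089  0.     -0.0002]
rotvec deg [-0.06  0.08  0.  ]
```

View pics/c11.png

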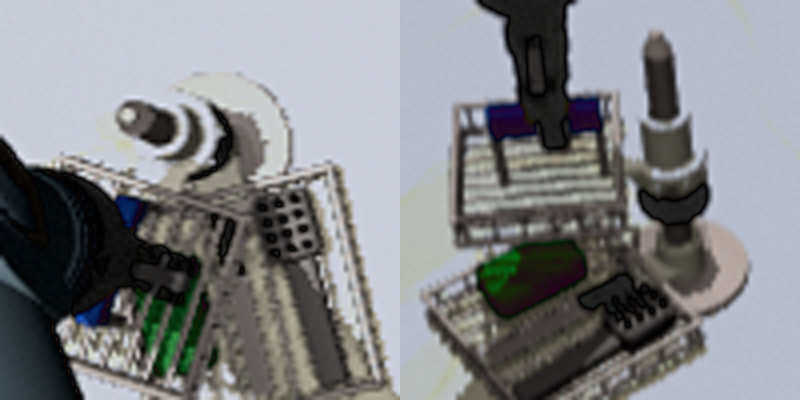

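Request:
{"api": "servo_tool", "payload": {"grip": [255,255,255,255,255,255], "delta_pos": [[0.002,0,0],[0.004,0,0],[0.006,0,0],[0.008,0,0],[0.0092,0,0],[0.0092,0,0]], "rotation": [[0,0,0],[0,0,0],[0,0,0],[0,0,0],[0,0,0],[0,0,0]]}}

```text
time_s: 12.0
ee_pos: [535.7, 215.4, 150.9]
tool_rot: [-0.7, 0.099, 0.701, 0.099]
ft_force: [0.7, 1.1, -3.0]
finger_gap: 0.157
```

Request:
{"api": "servo_tool", "payload": {"grip": [255,255,255], "delta_pos": [[0.001,0,0],[0.002,0,0],[0.002,0,0]], "rotation": [[0,0,0],[0,0,0],[0,0,0]]}}

```text
time_s: 12.3
ee_pos: [535.6, 215.7, 149.6]
tool_rot: [-0.7, 0.099, 0.701, 0.099]
ft_force: [-2.4, -0.4, 2.6]
finger_gap: 0.153
```

Contact at the lug height: 2.6 N up against −3.7 N of hanging weight, TCP at 149.6. Now I'll turn about the pole under light pressure, towards positive yaw first because joint 7 has more room that way.

Request:
{"api": "servo_tool", "payload": {"grip": [255,255,255,255], "delta_pos": [[0.0009,0.0016,0],[0.0009,0.0034,-0.0001],[0.0009,0.005,-0.0002],[0.0009,0.005,-0.0002]], "rotation": [[-1.3,0,0],[-2.7,0,0],[-4,0,0],[-4,0,0]]}}

```text
time_s: 12.7
ee_pos: [535.2, 210.6, 149.2]
tool_rot: [0.703, -0.074, -0.703, -0.075]
ft_force: [-0.8, -0.9, 2.4]
finger_gap: 0.152
```

```bash
python3 - <<'E'
from h import *
move_to([535.9,215.3,149],down(-12))
E
```

```text
t 12.7 pos [535.2 210.6 149.2] gap 0.152 F [-0.8 -0.9  2.4] T [-0.24 -0.17 -0.09] q7 -2.41
toolaxes [[0.001, 0.001, -1.0], [-0.209, -0.978, -0.001], [-0.978, 0.209, -0.0]]
delta tool m [ 0.0002 -0.0047  0.0003]
rotvec deg [-0.05 -0.02  0.06]
```

Request:
{"api": "servo_tool", "payload": {"grip": [255,255,255,255], "delta_pos": [[0.0008,0.0016,0],[0.0008,0.0034,-0.0001],[0.0008,0.005,-0.0002],[0.0008,0.005,-0.0002]], "rotation": [[-1.3,0,0],[-2.7,0,0],[-4,0,0],[-4,0,0]]}}

```text
time_s: 13.1
ee_pos: [533.6, 205.2, 147.1]
tool_rot: [-0.705, 0.049, 0.706, 0.05]
ft_force: [1.0, 0.7, -3.6]
finger_gap: 0.156
```

Request:
{"api": "servo_tool", "payload": {"grip": [255,255,255,255], "delta_pos": [[0.0008,0.0016,0],[0.0008,0.0034,-0.0001],[0.0008,0.005,-0.0002],[0.0008,0.005,-0.0002]], "rotation": [[-1.3,0,0],[-2.7,0,0],[-4,0,0],[-4,0,0]]}}

```text
time_s: 13.5
ee_pos: [533.0, 199.9, 145.9]
tool_rot: [-0.706, 0.024, 0.707, 0.025]
ft_force: [0.9, 0.7, -4.3]
finger_gap: 0.152
```

It dropped: force is back to −4 N and z is 145.9, below the lug level. I'll check the yaw and moment before going down.

```bash
python3 - <<'E'
from h import *
move_to([535.9,215.3,141.5],down(-5))
E
```

```text
t 13.5 pos [533.  199.9 145.9] gap 0.152 F [ 0.9  0.7 -4.3] T [ 0.14 -0.36  0.06] q7 -2.27
toolaxes [[-0.002, 0.001, -1.0], [-0.07, -0.998, -0.001], [-0.998, 0.07, 0.002]]
delta tool m [ 0.0044 -0.0155 -0.0018]
rotvec deg [1.01 0.11 0.04]
```

Request:
{"api": "servo_tool", "payload": {"grip": [255,255,255,255,255], "delta_pos": [[0,-0.0013,0],[0.001,-0.0013,0],[0.002,-0.0013,0],[0.003,-0.0013,0],[0.003,-0.0013,0]], "rotation": [[1,0,0],[1,0.1,0],[1,0.1,0],[1,0.1,0],[1,0.1,0]]}}

```text
time_s: 14.0
ee_pos: [533.1, 201.3, 142.8]
tool_rot: [-0.706, 0.031, 0.706, 0.031]
ft_force: [0.4, 0.9, -3.0]
finger_gap: 0.151
```

```bash
python3 - <<'E'
from h import *
move_to([535.9,215.3,141.5],down(-5))
E
```

```text
t 14.0 pos [533.1 201.3 142.8] gap 0.151 F [ 0.4  0.9 -3. ] T [ 0.11 -0.18  0.04] q7 -2.29
toolaxes [[-0.0, 0.001, -1.0], [-0.087, -0.996, -0.001], [-0.996, 0.087, 0.0]]
delta tool m [ 0.0013 -0.0142 -0.0016]
rotvec deg [0.01 0.01 0.04]
```

Request:
{"api": "servo_tool", "payload": {"grip": [255,255,255,255], "delta_pos": [[0.001,0,0],[0.002,0,0],[0.0028,0,0],[0.0028,0,0]], "rotation": [[0,0,0],[0,0,0],[0,0,0],[0,0,0]]}}

```text
time_s: 14.4
ee_pos: [533.0, 201.4, 141.4]
tool_rot: [-0.706, 0.031, 0.706, 0.031]
ft_force: [-3.7, -1.4, 5.6]
finger_gap: 0.155
```

```bash
python3 - <<'E'
from h import *
move_to([535.9,215.3,141.5],down(-5))
f=get('top','t9.png');g=get('side','s9.png')
t=f['img'];s=g['img']
a=cv2.resize(t[190:240,170:220],(400,400),interpolation=cv2.INTER_CUBIC);b=cv2.resize(s[120:170,255:305],(400,400),interpolation=cv2.INTER_CUBIC)
cv2.imwrite('pics/c12.png',cv2.convertScaleAbs(np.hstack([a,b]),alpha=1.2))
E
```

```text
t 14.4 pos [533.  201.4 141.4] gap 0.155 F [-3.7 -1.4  5.6] T [-0.3   0.44 -0.07] q7 -2.29
toolaxes [[-0.0, -0.0, -1.0], [-0.087, -0.996, 0.0], [-0.996, 0.087, 0.0]]
delta tool m [-0.0001 -0.0141 -0.0017]
rotvec deg [ 0.01  0.01 -0.01]
```

View pics/c12.png

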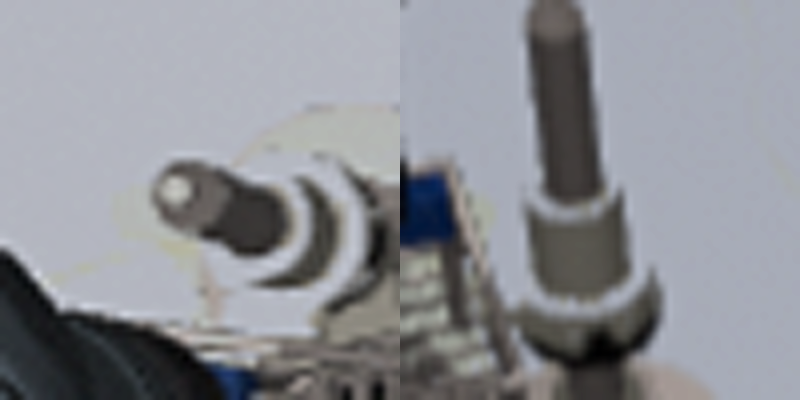

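It bottomed at TCP z 141.4 (85 + 56.7 expected) with 5.6 N up. The side view shows the hub skirt down over the ring at crop (605,345), so I'm relaxing the pressure and releasing.

Request:
{"api": "servo_tool", "payload": {"grip": [255,255,200,150,100,50,0,0,0,0], "delta_pos": [[0,0,0],[0,0,0],[0,0,0],[0,0,0],[0,0,0],[0,0,0],[0,0,0],[0,0,0],[0,0,0],[0,0,0]], "rotation": [[0,0,0],[0,0,0],[0,0,0],[0,0,0],[0,0,0],[0,0,0],[0,0,0],[0,0,0],[0,0,0],[0,0,0]]}}

```text
time_s: 15.5
ee_pos: [533.0, 201.4, 141.4]
tool_rot: [-0.706, 0.031, 0.706, 0.031]
ft_force: [-0.8, -0.4, -1.0]
finger_gap: 1.0
```

```bash
python3 - <<'E'
from h import *
move_to([533,201.4,300],down(-5))
E
```

```text
t 15.5 pos [533.  201.4 141.4] gap 1.0 F [-0.8 -0.4 -1. ] T [-0.02 -0.01  0.  ] q7 -2.29
toolaxes [[-0.0, -0.0, -1.0], [-0.087, -0.996, 0.0], [-0.996, 0.087, 0.0]]
delta tool m [-0.1586  0.      0.    ]
rotvec deg [ 0.01  0.   -0.  ]
```

Request:
{"api": "servo_tool", "payload": {"grip": [0,0,0,0,0,0,0,0], "delta_pos": [[-0.005,0,0],[-0.015,0,0],[-0.035,0,0],[-0.065,0,0],[-0.1,0,0],[-0.135,0,0],[-0.16,0,0],[-0.16,0,0]], "rotation": [[0,0,0],[0,0,0],[0,0,0],[0,0,0],[0,0,0],[0,0,0],[0,0,0],[0,0,0]]}}

```text
time_s: 16.3
ee_pos: [535.6, 203.1, 307.6]
tool_rot: [0.71, -0.029, -0.703, -0.032]
ft_force: [-0.1, 0.6, 0.2]
finger_gap: 1.001
```

Request:
{"api": "servo_tool", "payload": {"grip": [0,0,0,0,0,0,0,0,0,0], "delta_pos": [[0,0.01,0],[0,0.03,0.005],[0,0.06,0.01],[0,0.1,0.015],[0,0.14,0.02],[0,0.18,0.025],[0,0.22,0.03],[0,0.25,0.03],[0,0.26,0.03],[0,0.26,0.03]], "rotation": [[0,0,0],[0,0,0],[0,0,0],[0,0,0],[0,0,0],[0,0,0],[0,0,0],[0,0,0],[0,0,0],[0,0,0]]}}

```text
time_s: 17.3
ee_pos: [482.2, -55.3, 305.2]
tool_rot: [0.709, -0.031, -0.703, -0.034]
ft_force: [-0.6, 0.1, 0.8]
finger_gap: 1.001
```

```bash
python3 - <<'E'
from h import *
s=arm.get_state();print(s['time_s'],s['ee_pos'],s['ft_force'])
f=get('top','t10.png');g=get('side','s10.png')
t=f['img'];s=g['img']
a=cv2.resize(t[190:300,160:270],(400,400),interpolation=cv2.INTER_CUBIC);b=cv2.resize(s[110:220,205:315],(400,400),interpolation=cv2.INTER_CUBIC)
cv2.imwrite('pics/c13.png',cv2.convertScaleAbs(np.hstack([a,b]),alpha=1.2))
# handle height check
def blue(f,box):
    h=cv2.cvtColor(f['img'],cv2.COLOR_BGR2HSV);m=cv2.inRange(h,(100,120,40),(125,255,255))
    k=np.zeros_like(m);x0,y0,x1,y1=box;k[y0:y1,x0:x1]=m[y0:y1,x0:x1];return k
c=[]
for F,b in((f,(160,200,270,300)),(g,(200,110,300,200))):
    r=cv2.minAreaRect(cv2.findNonZero(blue(F,b)));print(r);c.append(r[0])
print('handle',tri(f,c[0],g,c[1]))
E
```

```text
17.3 [482.15023608 -55.31988942 305.17626744] [-0.56905937  0.09855768  0.7831805 ]
((195.64617919921875, 251.83079528808594), (7.194014549255371, 32.24903106689453), 7.125016689300537)
((247.01895141601562, 148.38719177246094), (8.242270469665527, 27.658340454101562), 77.73522186279297)
handle (array([525.62376933, 203.16566398, 141.99021748]), np.float64(2.245159240281815))
```

View pics/c13.png

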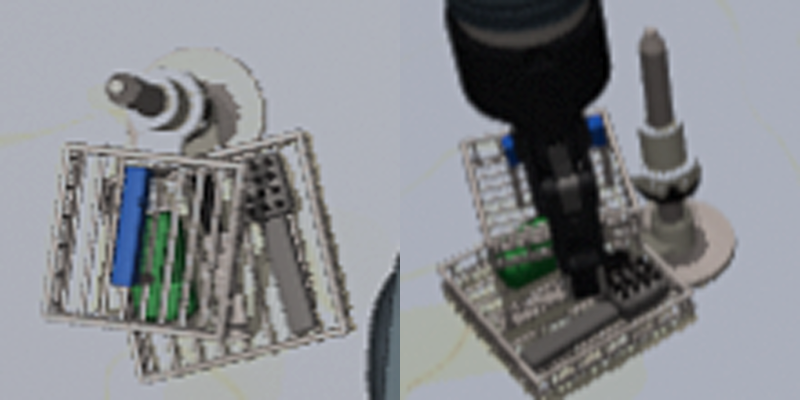

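View pics/s10.png

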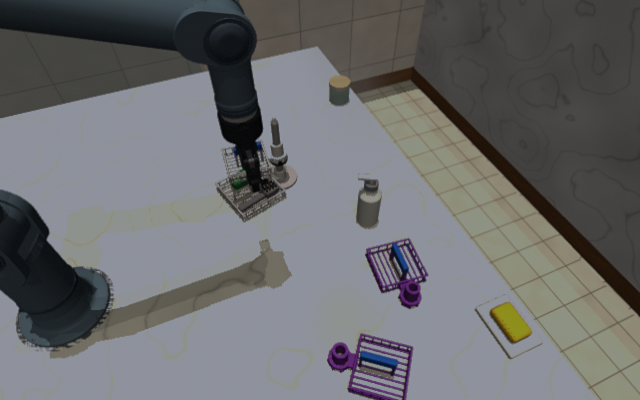

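Handle height is now 142 mm against 60.5 mm on the bench. That agrees with home (+85) rather than on the lug (+94). I'll move farther off so the arm no longer covers the tier in the side view, and recheck.

Request:
{"api": "servo_tool", "payload": {"grip": [0,0,0,0,0,0,0,0], "delta_pos": [[0,0.02,0],[0,0.05,0],[0,0.09,0],[0,0.13,0],[0,0.165,0],[0,0.18,0],[0,0.18,0],[0,0.18,0]], "rotation": [[0,0,0],[0,0,0],[0,0,0],[0,0,0],[0,0,0],[0,0,0],[0,0,0],[0,0,0]]}}

```text
time_s: 18.2
ee_pos: [468.7, -228.1, 304.5]
tool_rot: [0.71, -0.026, -0.703, -0.031]
ft_force: [-0.2, 0.6, -0.8]
finger_gap: 1.001
```

```bash
python3 - <<'E'
from h import *
f=get('top','t11.png');g=get('side','s11.png')
t=f['img'];s=g['img']
a=cv2.resize(t[190:300,160:270],(400,400),interpolation=cv2.INTER_CUBIC);b=cv2.resize(s[110:220,205:315],(400,400),interpolation=cv2.INTER_CUBIC)
cv2.imwrite('pics/c14.png',cv2.convertScaleAbs(np.hstack([a,b]),alpha=1.2))
c=[]
for F,(x0,y0,x1,y1) in((f,(160,200,270,300)),(g,(200,110,300,200))):
    h=cv2.cvtColor(F['img'],cv2.COLOR_BGR2HSV);m=cv2.inRange(h,(100,120,40),(125,255,255));k=np.zeros_like(m);k[y0:y1,x0:x1]=m[y0:y1,x0:x1]
    r=cv2.minAreaRect(cv2.findNonZero(k));c.append(r[0])
print('handle',tri(f,c[0],g,c[1]))
E
```

```text
Traceback (most recent call last):
cv2.error: OpenCV(4.12.0) /io/opencv/modules/imgproc/src/convhull.cpp:143: error: (-215:Assertion failed) total >= 0 && (depth == CV_32F || depth == CV_32S) in function 'convexHull'
```

View pics/c14.png

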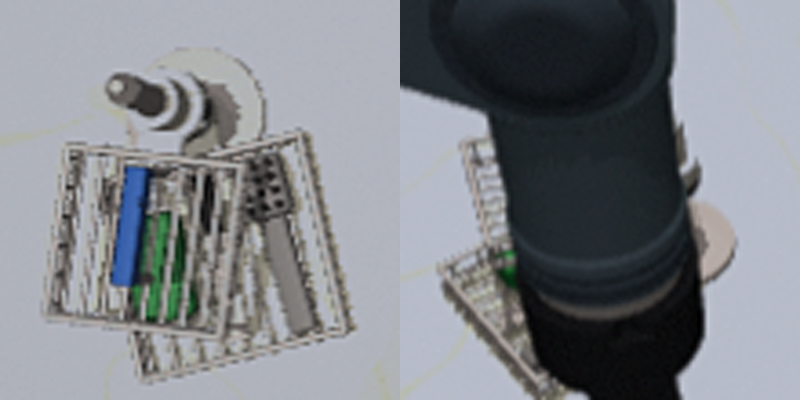

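The arm now blocks the side view, though the tier is unchanged from above. Moving farther.

Request:
{"api": "servo_tool", "payload": {"grip": [0,0,0,0,0,0,0,0,0], "delta_pos": [[0,0.02,0.01],[0,0.05,0.03],[0,0.09,0.05],[0,0.13,0.07],[0,0.17,0.09],[0,0.21,0.11],[0,0.24,0.12],[0,0.25,0.12],[0,0.25,0.12]], "rotation": [[0,0,0],[0,0,0],[0,0,0],[0,0,0],[0,0,0],[0,0,0],[0,0,0],[0,0,0],[0,0,0]]}}

```text
time_s: 19.2
ee_pos: [329.9, -467.3, 301.8]
tool_rot: [0.71, -0.026, -0.703, -0.031]
ft_force: [0.7, 1.4, -0.4]
finger_gap: 0.998
```

```bash
python3 - <<'E'
from h import *
f=get('top','t12.png');g=get('side','s12.png')
t=f['img'];s=g['img']
a=cv2.resize(t[190:300,160:270],(400,400),interpolation=cv2.INTER_CUBIC);b=cv2.resize(s[110:220,205:315],(400,400),interpolation=cv2.INTER_CUBIC)
cv2.imwrite('pics/c15.png',cv2.convertScaleAbs(np.hstack([a,b]),alpha=1.2))
c=[]
for F,(x0,y0,x1,y1) in((f,(160,200,270,300)),(g,(200,110,300,200))):
    h=cv2.cvtColor(F['img'],cv2.COLOR_BGR2HSV);m=cv2.inRange(h,(100,120,40),(125,255,255));k=np.zeros_like(m);k[y0:y1,x0:x1]=m[y0:y1,x0:x1]
    p=cv2.findNonZero(k)
    if p is not None:c.append(cv2.minAreaRect(p)[0])
if len(c)==2:print('handle',tri(f,c[0],g,c[1]))
E
```

```text
handle (array([525.89390691, 204.308971  , 141.97500087]), np.float64(2.291645427147893))
```

View pics/c15.png

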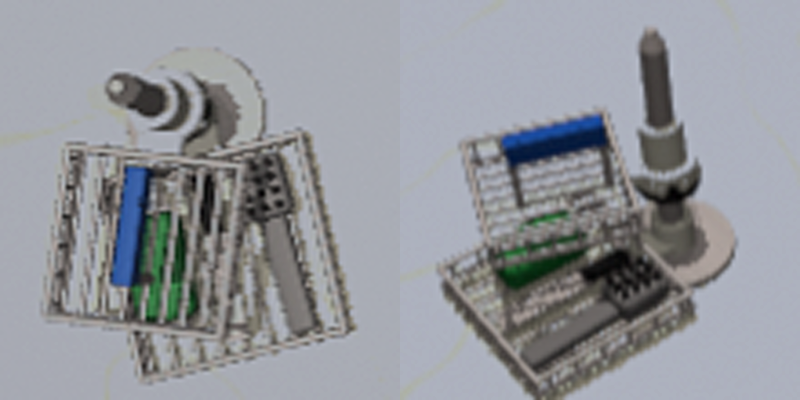

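The tier sits level on the ring, with the handle at side crop (553,140) and the hub at (665,150). The pumice, file and brush are as before.

Request:
{"api": "servo_tool", "payload": {"grip": [0,0,0], "delta_pos": [[0,0,0],[0,0,0],[0,0,0]], "rotation": [[0,0,0],[0,0,0],[0,0,0]]}}

```text
time_s: 19.6
ee_pos: [332.7, -463.6, 301.9]
tool_rot: [0.71, -0.023, -0.703, -0.029]
ft_force: [0.5, 0.1, -0.2]
finger_gap: 1.001
```

```bash
python3 -c "
from h import *
print(hand_in())"
```

```text
the job is handed in; nothing more can be done
None
```

The upper basket is back on its pole and, by my checks, sits fully home on the black ring. I handed the job in at about 19.6 s.

**What I did:** I picked up the chrome, white-hubbed tier by its blue handle and threaded it over the pole. It caught at lug height (TCP z about 149.5 mm), so I turned it about the pole under roughly 6 N, from −16° to about −5°. The notches dropped over the lug there. I lowered it until it bottomed at TCP z 141.4 mm (expected 141.7), then released it and moved well clear.

**Last checks:**
- **Seating:** Both views show the tier level, with the hub down on the ring. The pumice, file and brush looked undisturbed, and so did the pump bottle in the side view after release.
- **Handle height:** The cameras put the handle 81.5 mm above its height on the bench. Fully home should give 85 mm and resting on the lug 94 mm. The 3.5 mm shortfall is a little more than the 2 mm calibration accuracy, but it agrees with home.
- **Drop off the lug:** I measured about 8 mm rather than 9 mm, with the tier pressed lightly in both readings.
- **Lug:** I never saw it in either camera; I found it only by feel.

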